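Fetch the tea jar from under the wire shelf with a reacher and box it

ROBOT

A 7-joint arm with a two-finger parallel gripper is mounted at the origin on the work surface. World frame = base frame: x ahead of the robot, y to its left, z up, the work surface at z = 0. Lengths are in m, angles in rad, forces in N, time in s.
With the tool pointing down it reaches from about 0.4 to 0.85 m from the base axis. Payload 4.5 kg.
Tool frame: the origin (TCP) lies midway between the tips of the shut fingers; the grasp point (between the pads) lies 19 mm behind it (r.grip_point_offset is the distance from the TCP to the grasp point, in m); z points along the fingers, y is the line along which they close (so a half turn about z gives the same grasp; the last joint's range is limited). The gripper opens to 88 mm and grips with 3 to 60 N. Pads are 18 mm wide; open, the fingers measure 123 mm over their backs; the gripper's body (75 mm by 187 mm) begins 45 mm behind the grasp point.
Start: joints at [-1.18, 0.689, -0.195, 1.565, 0.157, 0.902, -0.215], TCP at [0.218, 0.586, 0.239] pointing down, gripper open.
Joint ranges: [-3.01, 3.01], [-0.46, 2.08], [-1.47, 1.51], [0.13, 2.56], [-1, 4.14], [0.04, 2.09], [-2.66, 2.66]. Speed limits (rad/s): [2.57, 2.57, 3.14, 3.14, 3.14, 3.14, 3.14].

INTERFACE

Orientations are given as a unit quaternion [x, y, z, w].
In Python, from plant import r, optics gives the robot as it stands.
- The arm moves only by the shell command python3 -m pendant 'ROWS' [OPENING] [FORCE]. ROWS is JSON, a list of rows, each a list of 6 numbers: the shift along the tool's x, y, z as a fraction of full scale, then the turn, a rotation vector about the tool's x, y, z as a fraction of full scale. A call has 1 to 5 rows; each row shifts and turns the commanded pose from where the row before left it, along the tool's axes as they then stand; what a row does not reach is not made up. Full scale, the value 1, is 0.025 m for a shift and pi rad for a turn. A row lasts 1/12 s, in which the tool goes at most 41.7 mm and 7.16 degrees, less where a joint would pass 70% of its speed; a pose out of reach is approached as far as the arm can. A call with a number of a shift or a turn outside -1 to 1 is refused whole. A call with a gripper value outside its range is refused whole. OPENING is the opening, from -1 (shut) to 1 (fully open), set as the call begins (- or left out, the last holds). The fingers move at their own pace and stop on an object; FORCE is the grip in N (left out, the last holds). Time passes only in rows, so rows that do not move let the fingers close. It gives the time, the measured TCP pose, the force, the opening and the grip force at its end, in the units of the state.
- r.get_state(): the state, without advancing time (a new reading comes with each control period).
- optics.snapshot(name): name is "side" or "top"; returns (picture, depth): 400x640x3 uint8, blue, green, red; 400x640 float32, m along the optical axis (not along the pixel's ray), 0 where there is no reading.
- optics.calibration(name): a dict with "vfov" (degrees; the focal length in pixels is half the picture's height over the tangent of half this angle, whatever the lens; pixels are square), "cx", "cy" (the principal point, pixels), "cam_to_world" (4x4, takes a point from camera to world coordinates). Camera axes: x right, y up, looking along -z (the intrinsics and any distortion apply to the point x, -y, -z); pixel columns grow to the right and rows downward; lengths in m; the calibration is good to about 2 mm. A picture is of the moment at which its call begins. calibration takes no time and is no camera call.
- r.finish_job(): hands the job in; it is judged then, once.
The state is a dict: "clock": time; "q": joint angles; "qd": joint speeds; "joint_torque": joint torques, N m; "tool_pos": TCP position; "eef_rot": TCP orientation; "contact_force": force on the tool from outside, world axes, zero at the start; "moment": the same for the moment, N m; "opening": opening from 0.0 (shut) to 1.0 (fully open); "finger_force": force on a finger pad.
Only numpy, scipy, OpenCV 4.12 (cv2) and the standard library are available. Lean on these libraries where they do the work, as an engineer would, in place of code of your own. Each camera call takes 0.05 s, during which the arm holds its last target. There are 200 camera calls.

TASK

The glass tea jar stands under the low wire shelf, too far in for the hand: hold the reacher by its handle and trigger, squeeze the trigger to close both jaws on the jar and, still gripping it with both jaws, draw it upright along the counter right out into the open in front of the shelf. Open the jaws, leave the jar standing there and put the reacher down flat on the counter with its jaws out from under the shelf. Then pick the jar up by hand and set it down gently, upright, in the empty quarter of the mooncake tin, without tipping the jar over or disturbing anything else.

Things in the scene. Friction and masses are not known exactly. Their poses are not given: they have to be found in the camera images.
- shelf: Fixed low chrome wire shelf standing on the counter, 460 mm (its x) by 220 mm (its y), gap below it 92 mm high, wires on top up to z 0.104, a stack of saucers and a carton on it up to z 0.150. Origin: on the counter under its centre. The open front, where one reaches in, looks to its -y; the front edge is at y = -0.110 in its frame. Legs (8 mm wires) at its four corners only, x = +-0.225.
- shelf_front (a point): Middle of the shelf's front top wire, 110 mm in front (-y) of the shelf's centre, 98 mm above the counter; axes as the shelf's.
- jar: Glass tea jar with a paper label and a flat wooden lid: upright cylinder 60 mm in diameter, 78 mm high, 0.18 to 0.31 kg. It stands on the counter under the shelf, its axis 80 to 130 mm behind the shelf's front edge. Origin: centre of its underside, z up.
- reacher: Short black pistol-grip reacher, 290 mm long, 31 mm thick, about 0.2 kg, lying on its side on the counter. Origin: on its underside below the place to grip, on the counter. x along the shaft towards the jaws, z up; the shaft axis lies at y = -0.050, 14 mm up. Barrel and shaft lie at y below -0.036, the handle runs from there to its butt at y = 0.053. It can be slid along the counter.
- reacher_grip (a point): Place to grip, 16 mm above the reacher's origin, same axes: midway between the handle's flat rear face (x = -0.031) and the round front of the released trigger (x = 0.031). From above, fingers closing along x, pads 6 to 28 mm above the underside. Span 62 mm released, 45 with the jar held, 35 shut; at 55 the tool can be carried, the jaws still 90 mm apart. Squeezing on pushes it 5 to 8 mm forward.
- trigger (a joint): Trigger angle: 0 released, grows to 0.56 rad (jaws shut) as its front is pushed towards the handle, its pad moving about 50 mm per rad. Spring return: pushing takes about 5 N at the start, 10 N fully squeezed; squeeze beyond that goes into the jaws, about a fifth of it at each jaw (28 N grips the jar well). Around the jar it stops near 0.33.
- trigger_pad (a point): Front of the trigger's rounded pad (vertical half-round, 7 mm radius), 14 mm above the underside, at (0.031, -0.002) in the reacher's frame when released.
- jaw_middle (a point): Point on the reacher at (0.240, -0.050, 0.014) in its frame: where the jar's axis should lie for a good grip (10 mm fore or aft will do). The jaws span 4 to 24 mm above the underside; closed on the jar they reach 16 mm beyond this point. The front of the jaw head between them is at x = 0.192.
- jaw_a: Jaw on the reacher's +y side, a cranked dark steel finger with a round rubber tip, hinged at (0.180, -0.036) in the reacher's frame. Released, the two tips stand 120 mm apart inside (138 mm over the jaws) at x = 0.233; each jaw closes 1.6 rad per rad of trigger.
- jaw_b: The other jaw, on the -y side, hinged at (0.180, -0.064), mirror image of jaw_a.
- tin: Fixed open square tin, 180 by 180 mm, 45 mm high, walls and floor 3 mm, with a cross divider making four quarters 85 mm square; three hold a round mooncake (36 mm high), one is empty. Origin: under its centre; the empty quarter is the one at its -x, -y corner.
- tin_empty (a point): Centre of the empty quarter's floor, 3 mm above the counter.
- mug: White mug 68 mm across, 75 mm high, standing under the shelf near its -x end; leave alone.
- can: Can 62 mm across, 80 mm high, standing under the shelf near its +x end; leave alone.
- plate: White ceramic plate, 200 mm across, on the far side of the counter; leave alone.
- server: Flat bamboo cake server, about 200 mm long, 9 mm thick, lying right of the middle; leave alone.
- teacup: White handleless teacup, 72 mm across, 55 mm high, beyond the middle of the counter; leave alone.
- teapot: Brown clay teapot, about 105 mm high, at the back of the counter; leave alone.
Not all that is in view belongs to the job. Leave any green or red look-alike of the jar alone.

How it is judged:
On the way, in this order (a step that is already met when the one before it is completed fails the run):
1. both jaws of the reacher grip the jar where it stands under the shelf, the trigger squeezed, no finger on the jar (contact force between each of jaw_a, jaw_b and jar above 0.5 N and value of joint trigger above 0.15 rad and y of jar in the frame of shelf above -0.09 m and contact force between the fingers and jar below 0.05 N), for 0.2 s.
2. the jar, still gripped by both jaws, has been drawn out upright on the counter, its axis 40 mm or more in front of the shelf's front edge (contact force between each of jaw_a, jaw_b and jar above 0.3 N and y of jar in the frame of shelf below -0.15 m and height (world z) of jar below 0.01 m and contact force between the fingers and jar below 0.05 N and angle between jar's own z axis and vertical below 0.15 rad), for 0.2 s.
3. the jaws are open and off the jar, which stands free on the counter in front of the shelf (contact force between each of reacher, the fingers and jar below 0.05 N and value of joint trigger below 0.2 rad and height (world z) of jar below 0.01 m and angle between jar's own z axis and vertical below 0.1 rad and y of jar in the frame of shelf below -0.14 m), for 0.2 s.
4. the fingers have picked the jar up, clear of the reacher (contact force between the fingers and jar above 0.5 N and height (world z) of jar above 0.03 m and contact force between reacher and jar below 0.05 N), for 0.1 s.
At the end, for the whole second after the job is handed in: The jar stands upright (within 0.08 rad) and still on the floor of the tin's empty quarter (axis within 21 mm of its centre), let go; the reacher lies flat (within 0.1 rad, at most 12 mm off) and still on the counter with the middle of its jaws at least 30 mm in front of the shelf's front edge (horizontal distance between jar and tin_empty below 0.021 m and height (world z) of jar below 0.008 m and angle between jar's own z axis and vertical below 0.08 rad and linear speed of each of jar, reacher below 0.02 m/s and height (world z) of reacher below 0.012 m and angle between reacher's own z axis and vertical below 0.1 rad and y of jaw_middle in the frame of shelf below -0.14 m); the robot touches nothing.
It fails at once if the jar is tipped over (more than 0.5 rad) (angle between jar's own z axis and vertical above 0.5 rad).
It fails at once if the jar is dropped (let fall from more than about 25 mm, so that it falls free at over 0.7 m/s) or banged into the tin (more than 60 N) (contact force between jar and tin above 60 N or (linear speed of jar above 0.7 m/s and contact force between the fingers and jar below 0.05 N)).
It fails at once if a bystander is moved by more than 40 mm (distance of any of mug, can, plate, server, teacup, teapot from where it was at the start of the episode above 0.04 m).
It also fails if it takes over 67 s, if anything falls off the work surface, if the arm or the gripper's body presses on something with over 40 N, if the wrist force passes 120 N, or if a joint passes its speed limit or range.

## Working session

There is one attempt and no reset: what is moved stays moved. The work goes in short steps, Python scripts to look and compute and a shell command to move; the robot and the scene stay as the last step left them, time stands still between calls to the robot, and variables do not carry over. Pictures are saved under pics/ and viewed, at most 10 in all, crops included, and the job is handed in when it is done.

```bash
ls; mkdir -p pics; python3 - <<'E'
from plant import r, optics
import cv2,numpy as np
for n in("side","top"):
    p,d=optics.snapshot(n); c=optics.calibration(n)
    print(n,{k:(np.round(v,4).tolist() if k=="cam_to_world" else v) for k,v in c.items()})
    cv2.imwrite(f"pics/{n}0.png",p); np.savez(f"pics/{n}0.npz",p=p,d=d)
print(r.get_state(), r.grip_point_offset)
E
```

```text
pics
side {'vfov': 49.31541135744211, 'cx': 322.76401339491156, 'cy': 207.0185473594014, 'cam_to_world': [[0.9995, 0.0182, -0.0258, 0.477], [-0.0304, 0.7692, -0.6383, -0.7266], [0.0082, 0.6388, 0.7694, 1.0716], [0.0, 0.0, 0.0, 1.0]]}
top {'vfov': 43.62681223179776, 'cx': 319.0649189122921, 'cy': 195.32001730416468, 'cam_to_world': [[0.0066, 0.9975, -0.0704, 0.4076], [-0.9999, 0.0075, 0.0114, 0.1063], [0.0119, 0.0703, 0.9975, 1.4926], [0.0, 0.0, 0.0, 1.0]]}
{'clock': 0.1, 'q': array([-1.18020004,  0.68987302, -0.19451295,  1.56623037,  0.15730307,
        0.90250136, -0.21510216]), 'qd': array([ 0.00015968, -0.00343268, -0.00133476, -0.00217676,  0.00031466,
        0.00095746, -0.00021507]), 'joint_torque': array([-3.43871332e-03, -5.28494060e+01, -1.27150789e+00, -1.53836489e+01,
       -5.24968060e-02,  2.06669007e-03,  3.38901395e-05]), 'tool_pos': array([0.2181455 , 0.58509439, 0.23800954]), 'eef_rot': array([ 1.77419180e-01,  9.84135040e-01, -8.06839753e-04, -8.03980088e-05]), 'contact_force': array([-0.2319542 , -0.58887046,  0.3258261 ]), 'moment': array([-0.03602784, -0.02969751,  0.01515654]), 'finger_force': 0.0, 'opening': 0.9994614301552492} 0.0187
```

View pics/top0.png

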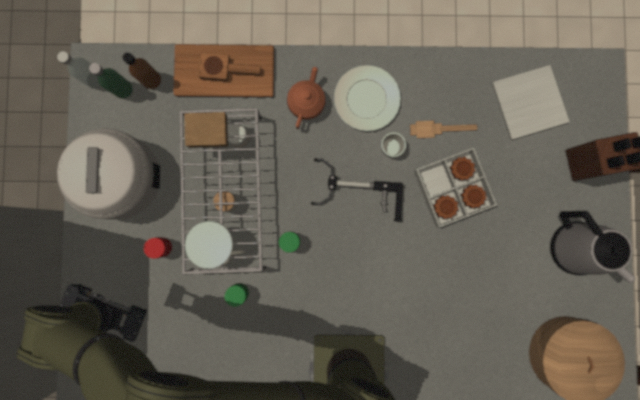

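View pics/side0.png

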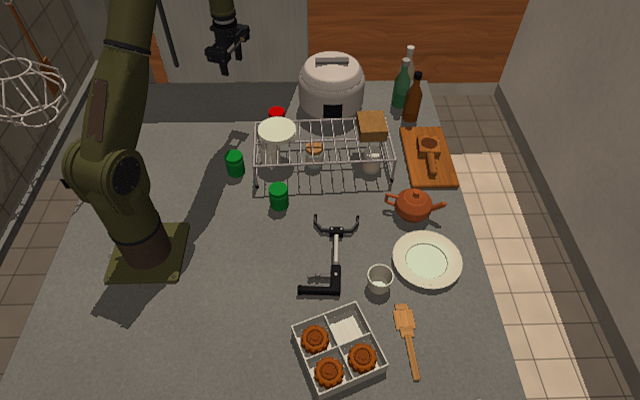

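```bash
cat > h.py <<'E'
import numpy as np,cv2
from plant import r,optics
def P(n,u,v,d):
    c=optics.calibration(n);f=200/np.tan(np.radians(c["vfov"]/2))
    u,v,d=map(np.asarray,(u,v,d))
    q=np.stack([(u-c["cx"])/f*d,-(v-c["cy"])/f*d,-d,np.ones_like(d)],-1)
    return (q@c["cam_to_world"].T)[...,:3]
def cloud(n,d):
    v,u=np.mgrid[:400,:640]; return P(n,u,v,d)
def ray(n,u,v,z):
    a=P(n,u,v,1.0);o=optics.calibration(n)["cam_to_world"][:3,3]
    return o+(a-o)*(z-o[2])/(a[2]-o[2])
def proj(n,p):
    c=optics.calibration(n);f=200/np.tan(np.radians(c["vfov"]/2))
    q=np.linalg.inv(c["cam_to_world"])@np.r_[p,1]
    return c["cx"]-f*q[0]/q[2], c["cy"]+f*q[1]/q[2]
E
python3 - <<'E'
from h import *
T=np.load("pics/top0.npz");S=np.load("pics/side0.npz")
for n,D in(("top",T),("side",S)):
    W=cloud(n,D["d"]);hsv=cv2.cvtColor(D["p"],cv2.COLOR_BGR2HSV)
    ok=D["d"]>0
    print(n,"counter z",np.median(W[...,2][ok&(abs(W[...,0]-.45)<.1)&(abs(W[...,1])<.3)]))
    np.save(f"pics/{n}W.npy",W)
    # reacher region
    m=ok&(W[...,2]>.006)&(W[...,2]<.06)&(abs(W[...,0]-.5)<.12)&(W[...,1]>-.13)&(W[...,1]<.14)
    cn,lab,st,ce=cv2.connectedComponentsWithStats(m.astype(np.uint8))
    for i in range(1,cn):
        if st[i,4]>15: 
            q=W[lab==i];print(st[i],q.min(0).round(3),q.max(0).round(3),q.mean(0).round(3))
p=T["p"][100:280,170:500];cv2.imwrite("pics/c1.png",cv2.resize(np.clip(p*1.6,0,255).astype(np.uint8),None,fx=2.4,fy=2.4,interpolation=cv2.INTER_CUBIC))
p=S["p"][110:400,220:450];cv2.imwrite("pics/c2.png",cv2.resize(np.clip(p*1.4,0,255).astype(np.uint8),None,fx=2,fy=2,interpolation=cv2.INTER_CUBIC))
E
```

```text
top counter z 0.00024006898869521898
[311 159  83  54 765] [ 0.464 -0.129  0.006] [0.62  0.113 0.036] [ 0.54  -0.021  0.023]
side counter z 0.0011843811324405706
[308 214  51  71 811] [ 0.463 -0.13   0.006] [0.62  0.118 0.034] [ 0.536 -0.02   0.022]
```

View pics/c1.png

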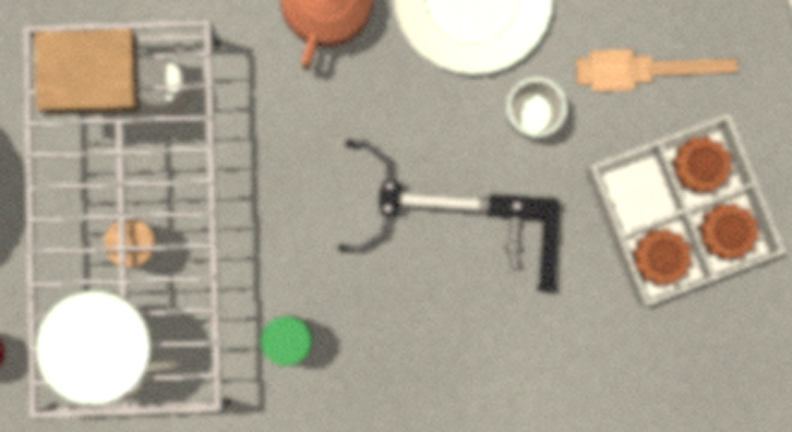

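View pics/c2.png

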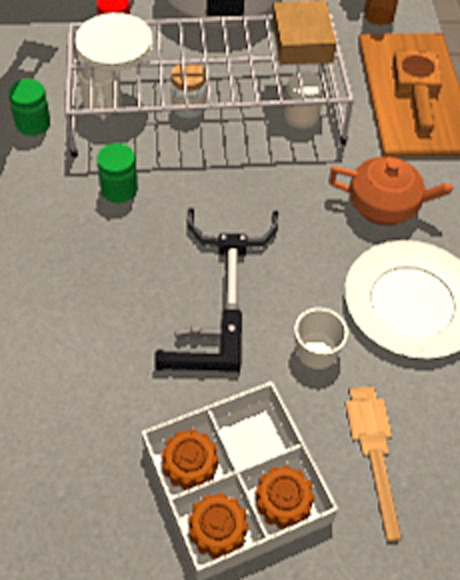

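```bash
python3 - <<'E'
from h import *
R={}
for n in("top","side"):
    D=np.load(f"pics/{n}0.npz");p=D["p"];W=np.load(f"pics/{n}W.npy");hsv=cv2.cvtColor(p,cv2.COLOR_BGR2HSV)
    x,y,z=W[...,0],W[...,1],W[...,2];ok=D["d"]>0
    h,s,v=cv2.split(hsv)
    # lid
    box=np.zeros(s.shape,bool)
    if n=="top": box[185:216,208:240]=1
    else: box[138:158,298:330]=1
    m=box&(h>5)&(h<22)&(s>90)
    vv,uu=np.nonzero(m);R[n]=((uu.min()+uu.max())/2,(vv.min()+vv.max())/2)
    print(n,"lid px",uu.min(),uu.max(),vv.min(),vv.max(),m.sum(),"z",np.median(z[m]).round(3),"xy from cloud",np.median(x[m]).round(4),np.median(y[m]).round(4),"ray@.078",ray(n,*R[n],.078).round(4))
    # reacher: depth mask
    m=ok&(z>.007)&(z<.06)&(abs(x-.53)<.11)&(y>-.15)&(y<.14)
    sh=m&(y<.05)&(y>-.03)  # shaft
    vv,uu=np.nonzero(sh&(v>70) & (s<80))
    if len(uu)>5:
        q=np.array([ray(n,a,b,.018) for a,b in zip(uu,vv)]);k=np.polyfit(q[:,1],q[:,0],1);print("shaft x=",k,len(q),q[:,1].min(),q[:,1].max())
    dk=m&(v<60); 
    if n=='top':
        for yy in range(160,223): print(yy,''.join('#' if dk[yy,c] else ('o' if m[yy,c] else '.') for c in range(308,408)))
# triangulate lid
def ln(n):
    o=optics.calibration(n)["cam_to_world"][:3,3];a=P(n,*R[n],1.)-o;return o,a/np.linalg.norm(a)
(o1,a1),(o2,a2)=ln("top"),ln("side");A=np.stack([a1,-a2],1);t=np.linalg.lstsq(A,o2-o1,rcond=None)[0]
print("lid tri",o1+t[0]*a1,o2+t[1]*a2)
f=lambda u,v:(u/2.4+170,v/2.4+100)
c=np.array([ray("top",*f(*k),.045) for k in((592,168),(730,120),(783,253),(648,304))]);print("tin top",c.round(3),c.mean(0),np.linalg.norm(np.diff(c,axis=0),axis=1))
g=lambda u,v:(u/2+220,v/2+110)
c=np.array([ray("side",*g(*k),.045) for k in((272,384),(337,503),(195,567),(143,433))]);print("tin side",c.round(3),c.mean(0),np.linalg.norm(np.diff(c,axis=0),axis=1))
c=np.array([ray("top",*f(*k),.1) for k in((210,23),(217,408),(30,413),(26,28))]);print("shelf top",c.round(3),c.mean(0))
E
```

```text
top lid px 214 233 192 210 186 z 0.078 xy from cloud 0.495 0.3541 ray@.078 [0.4893 0.3605 0.078 ]
shaft x= [0.2331524  0.54115837] 162 -0.028779990634624317 0.04855052674509848
160 ......o#######ooo...................................................................................
161 .......oo.....ooooo.................................................................................
162 ................oooo.........o......................................................................
163 .................oooo...........................................o..........o.......o.....o..........
164 ..................oooo......................o.......................................................
165 ...................ooooo............................................................................
166 .....................oooo.....................................o..o.........o........................
167 ......................ooo..o....................................o...................................
168 .......................oo......................................................
[... 5735 characters left out ...]
from cloud 0.4917 0.3544 ray@.078 [0.4871 0.3521 0.078 ]
shaft x= [0.05592522 0.54423499] 89 -0.029362679003024805 0.041847501768991324
lid tri [0.48980412 0.36211692 0.0690359 ] [0.48720886 0.36198053 0.06886147]
tin top [[ 0.586 -0.195  0.045]
 [ 0.646 -0.364  0.045]
 [ 0.484 -0.426  0.045]
 [ 0.421 -0.261  0.045]] [ 0.53446521 -0.31177905  0.045     ] [0.17996446 0.17377979 0.17652981]
tin side [[ 0.588 -0.197  0.045]
 [ 0.653 -0.354  0.045]
 [ 0.483 -0.422  0.045]
 [ 0.422 -0.26   0.045]] [ 0.53624924 -0.30828333  0.045     ] [0.16971575 0.18288451 0.17312158]
shelf top [[0.747 0.266 0.1  ]
 [0.298 0.251 0.1  ]
 [0.291 0.465 0.1  ]
 [0.739 0.482 0.1  ]] [0.5188842  0.36596735 0.1       ]
```

```bash
python3 - <<'E'
from h import *
from scipy.optimize import least_squares
F=[((-.031,-.01),(400.5,203),.026,'u'),((-.031,.04),(400.5,216),.026,'u'),((0,.053),(398,221.2),.026,'v'),
((.1,-.05),(353,184.6),.018,'v'),((.14,-.05),(340,183.8),.018,'v'),((.06,-.05),(368,185.5),.018,'v'),
((.031,-.002),(380.8,203.5),.024,'u')]
def W(p,q,z): c,s=np.cos(p[2]),np.sin(p[2]);return np.array([p[0]+c*q[0]-s*q[1],p[1]+s*q[0]+c*q[1],z])
def res(p):
    o=[]
    for q,px,z,k in F:
        a=proj("top",W(p,q,z))
        if k=='u': o.append(a[0]-px[0])
        else: o.append(a[1]-px[1] if q[1]>0 else (np.array(a)-px)[1]-(a[0]-px[0])*.06)
    return o
s=least_squares(res,[.49,-.05,1.52]);p=s.x;print(p,np.round(s.fun,2))
for q,z in[((-.031,.053),.028),((-.031,-.064),.028),((.233,.01),.014),((.233,-.11),.014),((.192,-.05),.02),((.031,-.002),.02)]:
    print(q,[np.round(proj(n,W(p,q,z)),1) for n in("top","side")])
print("jaw_mid",W(p,(.24,-.05),.014))
for n,b in(("top",(185,216,208,240)),("side",(138,158,298,330))):
    im=np.load(f"pics/{n}0.npz")["p"];h,sa,v=cv2.split(cv2.cvtColor(im,cv2.COLOR_BGR2HSV))
    m=np.zeros(h.shape,bool);m[b[0]:b[1],b[2]:b[3]]=1;m&=(h>5)&(h<22)&(sa>90)
    vv,uu=np.nonzero(m);q=np.array([ray(n,a,c,.078) for a,c in zip(uu,vv)])
    hull=cv2.convexHull((q[:,:2]*1e4).astype(np.int32));print(n,np.array(cv2.minEnclosingCircle(hull)[0])/1e4,cv2.minEnclosingCircle(hull)[1]/1e4,q.mean(0))
cs=[]
im=np.load("pics/side0.npz")["p"];h,sa,v=cv2.split(cv2.cvtColor(im,cv2.COLOR_BGR2HSV))
m=(v<60);
for y in range(208,300,2): print(y,''.join('#' if m[y,c] else '.' for c in range(290,362)))
E
```

```text
[ 0.48921947 -0.12113416  1.52547789] [ 0.73  0.04  0.06 -0.03  0.09 -0.12 -0.77]
(-0.031, 0.053) [array([400.5, 221.8]), array([297.3, 290.3])]
(-0.031, -0.064) [array([402.1, 182.1]), array([340.9, 291.1])]
(0.233, 0.01) [array([311.4, 202.7]), array([315.8, 216.8])]
(0.233, -0.11) [array([313.5, 162.6]), array([354.6, 217.4])]
(0.192, -0.05) [array([326.3, 183.1]), array([335.3, 226.5])]
(0.031, -0.002) [array([379.8, 202.1]), array([318.3, 272.2])]
jaw_mid [0.55004083 0.11635428 0.014     ]
top [0.49113989 0.36005166] 0.028968328857421875 [0.49174599 0.35694032 0.078     ]
side [0.48866621 0.35555881] 0.03507348937988281 [0.48923569 0.35474903 0.078     ]
208 ........................................................................
210 ........................................................................
212 ........................................................................
214 .........................#..............................................
216 ........................###.......................................###...
218 ..........................#................
[... 2409 characters left out ...]
.......
282 ..................#####...###..########.###########.....................
284 ........................................###########.....................
286 ........#################...............###########.....................
288 ........###########################################.....................
290 ........###########################################.....................
292 ........##########################################......................
294 ........##########################################......................
296 .......#..................................########......................
298 .......#######...############..#############....#.......................
```

```bash
cat > to.py <<'E'
import sys
from h import *
from scipy.spatial.transform import Rotation as Ro
s=r.get_state();R=Ro.from_quat(s["eef_rot"]);M=R.as_matrix()
t=np.array([float(a) for a in sys.argv[1:4]]);yaw=float(sys.argv[4])
print("pos",s["tool_pos"].round(4),"yawY",np.degrees(np.arctan2(M[1,1],M[0,1])).round(2),"zaxis",M[:,2].round(3),"F",s["contact_force"].round(1),"open",round(float(s["opening"]),3),"ff",round(float(s["finger_force"]),1),"t",s["clock"])
y=np.radians(yaw);G=np.array([[np.sin(y),np.cos(y),0],[-np.cos(y),np.sin(y),0],[0,0,-1]])
G[:,0]=np.cross(G[:,1],G[:,2])
print("units (after turn)",(G.T@(t-s["tool_pos"])/.025).round(2),"in current axes",(M.T@(t-s["tool_pos"])/.025).round(2),"turn/pi",(Ro.from_matrix(M.T@G).as_rotvec()/np.pi).round(4))
E
python3 -m pendant '[[0,0,0,0,0,-0.033],[0,0,0,0,0,-0.033],[0,0,0,0,0,-0.033],[0,-0.5,0,0,0,0],[-0.4,-1,0,0,0,0]]' 1 
python3 -m pendant '[[-0.43,-1,0,0,0,0],[-0.43,-1,0,0,0,0],[-0.43,-1,0,0,0,0],[-0.43,-1,0,0,0,0],[-0.43,-1,0,0,0,0]]'
python3 to.py 0.489 -0.121 0.238 87.4
```

```text
clock: 0.52
tool_pos: [0.2234, 0.5501, 0.2382]
eef_rot: [0.02, 1.0, 0.001, -0.002]
contact_force: [0.0, 0.9, 0.1]
opening: 1.002
finger_force: 0.0
clock: 0.93
tool_pos: [0.2747, 0.4189, 0.2385]
eef_rot: [0.023, 1.0, -0.0, -0.0]
contact_force: [0.8, -0.3, -0.3]
opening: 0.992
finger_force: 0.0
pos [0.2747 0.4189 0.2385] yawY 87.38 zaxis [-0.    -0.001 -1.   ] F [ 0.8 -0.3 -0.3] open 0.992 ff 0.0 t 0.9333
units (after turn) [-9.540e+00 -2.118e+01  2.000e-02] in current axes [ -9.55 -21.18   0.03] turn/pi [-0.0002 -0.0001 -0.0001]
```

```bash
A='' ; python3 -m pendant '[[-0.45,-1,0,0,0,0],[-0.45,-1,0,0,0,0],[-0.45,-1,0,0,0,0],[-0.45,-1,0,0,0,0],[-0.45,-1,0,0,0,0]]' >/dev/null
python3 -m pendant '[[-0.45,-1,0,0,0,0],[-0.45,-1,0,0,0,0],[-0.45,-1,0,0,0,0],[-0.45,-1,0,0,0,0],[-0.45,-1,0,0,0,0]]' >/dev/null
python3 -m pendant '[[-0.45,-1,0,0,0,0],[-0.45,-1,0,0,0,0],[-0.45,-1,0,0,0,0],[-0.45,-1,0,0,0,0],[-0.45,-1,0,0,0,0]]' >/dev/null
python3 -m pendant '[[-0.45,-1,0,0,0,0],[-0.45,-1,0,0,0,0],[-0.45,-1,0,0,0,0],[0,0,0,0,0,0],[0,0,0,0,0,0]]' >/dev/null
python3 to.py 0.489 -0.121 0.238 87.4
```

```text
pos [ 0.4562 -0.0398  0.2383] yawY 87.16 zaxis [-0.001 -0.    -1.   ] F [-0.2  1.2 -0.3] open 1.001 ff 0.0 t 2.6
units (after turn) [-1.46 -3.19  0.01] in current axes [-1.47 -3.18  0.01] turn/pi [-0.     -0.0002 -0.0014]
```

```bash
python3 -m pendant '[[-0.5,-1,0,0,0,0],[-0.5,-1,0,0,0,0],[-0.46,-1,0.5,0,0,0],[0,-0.18,1,0,0,-0.0014],[0,0,1,0,0,0]]' >/dev/null
python3 -m pendant '[[0,0,1,0,0,0],[0,0,1,0,0,0],[0,0,1,0,0,0],[0,0,1,0,0,0],[0,0,0.5,0,0,0]]' >/dev/null
python3 -m pendant '[[0,0,0.5,0,0,0],[0,0,0.5,0,0,0],[0,0,0,0,0,0],[0,0,0,0,0,0]]' >/dev/null
python3 to.py 0.489 -0.121 0.005 87.4
python3 - <<'E'
from h import *
p,d=optics.snapshot("side");cv2.imwrite("pics/s1.png",cv2.resize(np.clip(p[170:330,240:420]*1.5,0,255).astype(np.uint8),None,fx=3,fy=3,interpolation=cv2.INTER_CUBIC))
E
```

```text
pos [ 0.4887 -0.1178  0.0385] yawY 87.75 zaxis [-0.001  0.001 -1.   ] F [0.5 0.8 0.3] open 1.001 ff 0.0 t 3.7667
units (after turn) [-0.02 -0.13  1.34] in current axes [-0.02 -0.13  1.34] turn/pi [ 0.0003 -0.0005  0.002 ]
```

View pics/s1.png

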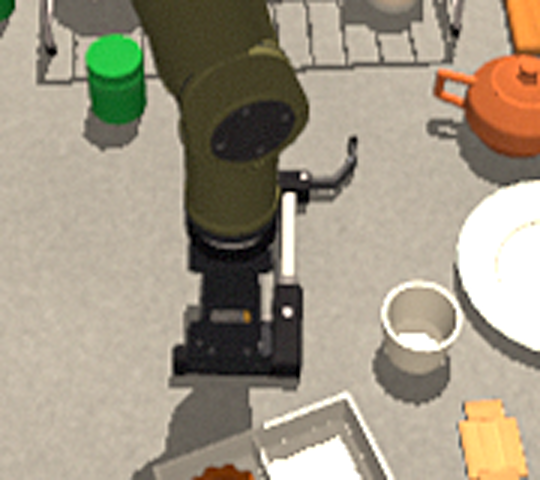

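```bash
python3 -m pendant '[[0,-0.13,0.6,0,0,0],[0,0,0.6,0,0,0.002],[0,0,0.1,0,0,0],[0,0,0,0,0,0],[0,0,0,0,0,0]]' >/dev/null; python3 to.py 0.489 -0.121 0.005 87.4
python3 -m pendant '[[0,0,0,0,0,0],[0,0,0,0,0,0],[0,0,0,0,0,0],[0,0,0,0,0,0],[0,0,0,0,0,0]]' 0.28 12 >/dev/null; python3 to.py 0.489 -0.121 0.005 87.4
python3 -m pendant '[[0,0,0,0,0,0],[0,0,0,0,0,0],[0,0,0,0,0,0],[0,0,0,0,0,0],[0,0,0,0,0,0]]' >/dev/null; python3 to.py 0.489 -0.121 0.005 87.4
```

```text
pos [ 0.4893 -0.1224  0.007 ] yawY 87.29 zaxis [ 0.001  0.    -1.   ] F [0.  0.3 0. ] open 1.001 ff 0.0 t 4.2333
units (after turn) [0.01 0.06 0.08] in current axes [0.01 0.06 0.08] turn/pi [ 0.0001  0.0002 -0.0006]
pos [ 0.4887 -0.1236  0.0066] yawY 87.23 zaxis [-0.    -0.001 -1.   ] F [-1.2 -3.   3.4] open 0.654 ff 8.5 t 4.65
units (after turn) [-0.01  0.1   0.06] in current axes [-0.01  0.1   0.06] turn/pi [-0.0004 -0.0001 -0.0009]
pos [ 0.4886 -0.124   0.0065] yawY 87.21 zaxis [-0.    -0.002 -1.   ] F [-1.  -3.8  4.9] open 0.64 ff 8.5 t 5.0667
units (after turn) [-0.01  0.12  0.06] in current axes [-0.01  0.12  0.06] turn/pi [-0.0005 -0.0001 -0.001 ]
```

```bash
python3 -m pendant '[[0.3,0,0,0,0,0],[0.5,0.5,0,0,0,0],[0.5,0.5,0,0,0,0],[0.5,0.5,0,0,0,0],[0.5,0.5,0,0,0,0]]' >/dev/null; python3 -m pendant '[[0.2,0,0,0,0,0],[0,0,0,0,0,0],[0,0,0,0,0,0]]' >/dev/null; python3 to.py 0.429 -0.070 0.006 87.4
cat > fit.py <<'E'
import sys
from h import *
n=sys.argv[1];p,d=optics.snapshot("top");W=cloud("top",d)
cv2.imwrite(f"pics/t{n}.png",cv2.resize(np.clip(p[130:280,170:430]*1.6,0,255).astype(np.uint8),None,fx=3,fy=3,interpolation=cv2.INTER_CUBIC))
np.savez(f"pics/t{n}.npz",p=p,d=d)
E
python3 fit.py 1
```

```text
pos [ 0.4488 -0.0882  0.0078] yawY 87.35 zaxis [-0.009  0.    -1.   ] F [-0.2  0.5 -1.9] open 0.641 ff 6.2 t 5.7333
units (after turn) [0.82 0.69 0.07] in current axes [0.82 0.69 0.08] turn/pi [-0.0001 -0.0027 -0.0003]
```

View pics/t1.png

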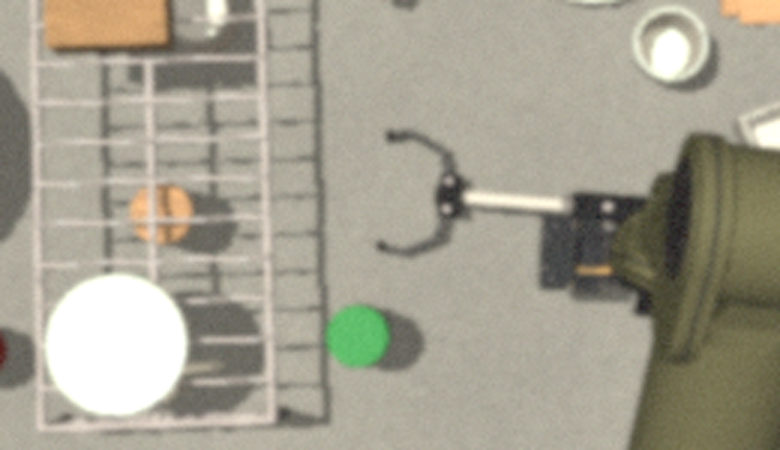

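```bash
cat > fit2.py <<'E'
import sys
from h import *
n=sys.argv[1];u0,u1,v0,v1=map(int,sys.argv[2:6])
p=np.load(f"pics/t{n}.npz")["p"].astype(float).sum(2)
us=np.arange(u0,u1);q=[]
for u in us:
    c=p[v0:v1,u]-np.median(p[v0:v1,u]);c=np.clip(c-40,0,None);q.append(ray("top",u,(c*np.arange(v0,v1)).sum()/c.sum(),.02))
q=np.array(q);k=np.polyfit(q[:,1],q[:,0],1);print("shaft dx/dy",k,"yaw",np.degrees(np.arctan2(1,k[0])),"x at y=.1,.2,.358",np.polyval(k,[.1,.2,.358]),"rms",np.std(q[:,0]-np.polyval(k,q[:,1])))
E
python3 fit2.py 1 327 358 188 208
python3 - <<'E'
from h import *
f=lambda u,v:((u+.5)/3-.5+170,(v+.5)/3-.5+130)
for k,z in(((391,135),.02),((381,246),.02),((450,195),.02),((161,213),.078),((359,336),.08)): print(k,ray("top",*f(*k),z).round(4))
E
```

```text
shaft dx/dy [0.07171199 0.50718349] yaw 85.89822706447568 x at y=.1,.2,.358 [0.51435469 0.52152589 0.53285638] rms 0.00013315062419876663
(391, 135) [0.5724 0.1464 0.02  ]
(381, 246) [0.4627 0.1552 0.02  ]
(450, 195) [0.5135 0.0878 0.02  ]
(161, 213) [0.4902 0.361  0.078 ]
(359, 336) [0.3759 0.173  0.08  ]
```

```bash
python3 to.py 0.523 -0.08 0.008 87.4; python3 -m pendant '[[-0.5,0,0,0,0,0],[-0.5,0,0,0,0,0],[-0.5,0,0,0,0,0],[-0.5,0,0,0,0,0],[-0.5,0,0,0,0,0]]' |grep -A1 tool; python3 -m pendant '[[-0.3,0,0,0,0,0],[0,0,0,0,0,0],[0,0,0,0,0,0],[0,0,0,0,0,0]]' >/dev/null; python3 to.py 0.523 -0.08 0.008 87.4;
```

```text
pos [ 0.4491 -0.0885  0.0078] yawY 87.29 zaxis [-0.008 -0.    -1.   ] F [ 0.9  0.9 -1.4] open 0.64 ff 6.1 t 5.7833
units (after turn) [-2.94  0.48 -0.01] in current axes [-2.94  0.48 -0.03] turn/pi [-0.0002 -0.0026 -0.0006]
tool_pos: [0.5115, -0.0921, 0.0075]
eef_rot: [0.024, 1.0, -0.0, -0.005]
pos [ 0.5183 -0.0925  0.0074] yawY 87.27 zaxis [-0.009 -0.002 -1.   ] F [-0.2 -0.3 -0.7] open 0.641 ff 6.1 t 6.5333
units (after turn) [-0.16  0.51 -0.02] in current axes [-0.16  0.51 -0.03] turn/pi [-0.0006 -0.0028 -0.0007]
```

```bash
python3 -m pendant '[[-0.1,0.4,0,0,0,0],[0,0,0,0,0,-0.021],[0,0,0,0,0,-0.021],[0,0,0,0,0,-0.021],[0,0,0,0,0,-0.021]]' >/dev/null; python3 -m pendant '[[0,0,0,0,-0.0025,0],[0,0,0,0,0,0],[0,0,0,0,0,0]]' >/dev/null; python3 to.py 0.523 -0.08 0.008 102.4; python3 fit.py 2
```

```text
pos [ 0.5218 -0.0821  0.0075] yawY 102.36 zaxis [-0.  0. -1.] F [-0.7  0.2 -1.3] open 0.642 ff 6.2 t 7.2
units (after turn) [-0.07  0.07 -0.02] in current axes [-0.07  0.07 -0.02] turn/pi [ 0.0001 -0.0001 -0.0002]
```

View pics/t2.png

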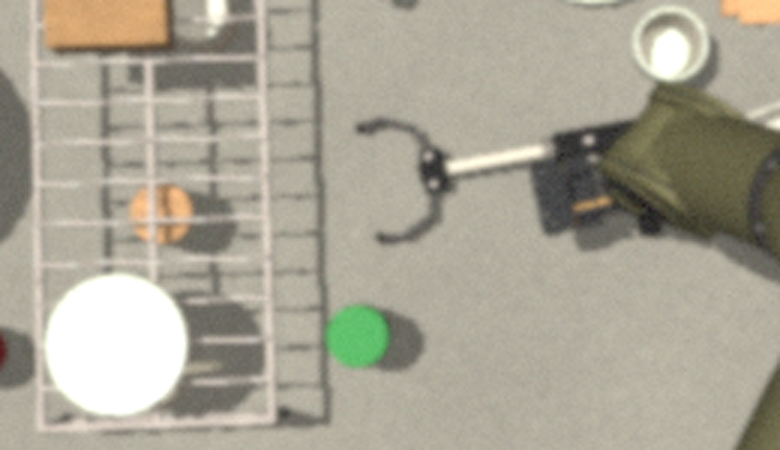

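```bash
python3 fit2.py 2 322 350 174 194
python3 - <<'E'
from h import *
f=lambda u,v:((u+.5)/3-.5+170,(v+.5)/3-.5+130)
for k,z in(((362,128),.02),((381,238),.02),((434,170),.02)): print(k,ray("top",*f(*k),z).round(4))
E
```

```text
shaft dx/dy [-0.21471036  0.56005499] yaw 102.11801707015213 x at y=.1,.2,.358 [0.53858395 0.51711292 0.48318868] rms 0.0007233129739826736
(362, 128) [0.5791 0.1751 0.02  ]
(381, 238) [0.4706 0.1553 0.02  ]
(434, 170) [0.5381 0.1037 0.02  ]
```

```bash
python3 -m pendant '[[-0.04,0.3,0,0,0,0],[-0.02,0.6,0,0,0,0],[-0.02,0.6,0,0,0,0],[-0.02,0.6,0,0,0,0],[-0.02,0.6,0,0,0,0]]' >/dev/null;python3 -m pendant '[[-0.02,0.6,0,0,0,0],[-0.02,0.6,0,0,0,0],[0,0,0,0,0,0],[0,0,0,0,0,0]]' >/dev/null; python3 to.py 0.487 0.1055 0.008 102.4; python3 fit.py 3; python3 fit2.py 3 290 320 160 220
```

```text
pos [0.5053 0.0147 0.0076] yawY 102.52 zaxis [ 0.     0.001 -1.   ] F [-1.1 -0.8 -1.8] open 0.644 ff 6.1 t 8.0
units (after turn) [-0.07  3.71 -0.01] in current axes [-0.07  3.71 -0.01] turn/pi [0.0001 0.0001 0.0006]
 ** On entry to DLASCL parameter number  4 had an illegal value
 ** On entry to DLASCL parameter number  4 had an illegal value
 ** On entry to DLASCL parameter number  4 had an illegal value
 ** On entry to DLASCL parameter number  4 had an illegal value
 ** On entry to DLASCL parameter number  5 had an illegal value
 ** On entry to DLASCL parameter number  4 had an illegal valuefit2.py:7: RuntimeWarning: invalid value encountered in scalar divide
  c=p[v0:v1,u]-np.median(p[v0:v1,u]);c=np.clip(c-40,0,None);q.append(ray("top",u,(c*np.arange(v0,v1)).sum()/c.sum(),.02))
Traceback (most recent call last):
  File "fit2.py", line 8, in <module>
    q=np.array(q);k=np.polyfit(q[:,1],q[:,0],1);print("shaft dx/dy",k,"yaw",np.degrees(np.arctan2(1,k[0])),"x at y=.1,.2,.358",np.polyval(k,[.1,.2,.358]),"rms",np.std(q[:,0]-np.polyval(k,q[:,1])))
                    ~~~~~~~~~~^^^^^^^^^^^^^^^^^
numpy.linalg.LinAlgError: SVD did not converge in Linear Least Squares
```

View pics/t3.png

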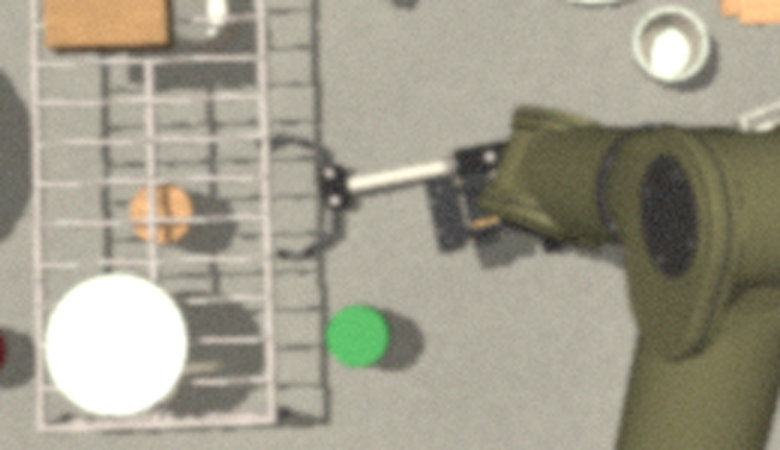

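```bash
python3 -m pendant '[[-0.02,0.3,0,0,0,0],[-0.02,0.6,0,0,0,0],[-0.02,0.6,0,0,0,0],[-0.02,0.6,0,0,0,0],[0,0.6,0,0,0,0]]' >/dev/null;python3 -m pendant '[[0,0.6,0,0,0,0],[0,0.45,0,0,0,0],[0,0,0,0,0,0],[0,0,0,0,0,0]]' >/dev/null; python3 to.py 0.487 0.1055 0.008 102.4; python3 - <<'E'
from h import *
p,d=optics.snapshot("side");cv2.imwrite("pics/s2.png",cv2.resize(np.clip(p[100:250,220:420]*1.5,0,255).astype(np.uint8),None,fx=4,fy=4,interpolation=cv2.INTER_CUBIC)[:,:800])
E
```

```text
pos [0.4873 0.1054 0.0075] yawY 102.42 zaxis [ 0. -0. -1.] F [-0.7  0.4 -2. ] open 0.639 ff 6.1 t 8.8
units (after turn) [ 0.01  0.01 -0.02] in current axes [ 0.01  0.01 -0.02] turn/pi [-0.0001  0.0001  0.0001]
```

View pics/s2.png

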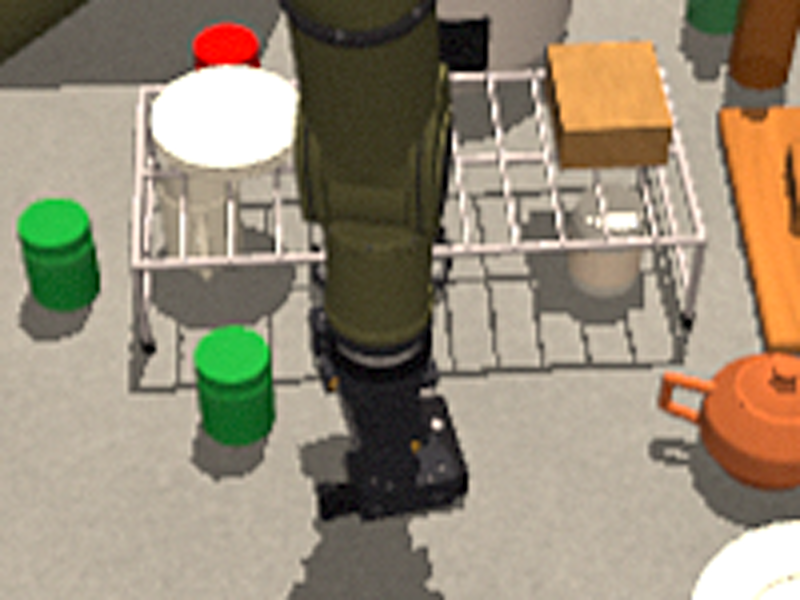

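```bash
Z='[[0,0,0,0,0,0],[0,0,0,0,0,0],[0,0,0,0,0,0]]'; python3 -m pendant '[[0,0,0,0,0,0],[0,0,0,0,0,0],[0,0,0,0,0,0]]' -0.2 15 >/dev/null; python3 to.py 0.487 0.1055 0.008 102.4; python3 -m pendant '[[0,0,0,0,0,0],[0,0,0,0,0,0],[0,0,0,0,0,0],[0,0,0,0,0,0]]' -0.4 30 >/dev/null;  python3 to.py 0.487 0.1055 0.008 102.4;python3 -m pendant '[[0,0,0,0,0,0],[0,0,0,0,0,0],[0,0,0,0,0,0],[0,0,0,0,0,0]]' >/dev/null;  python3 to.py 0.487 0.1055 0.008 102.4; python3 fit.py 4; python3 - <<'E'
from h import *
for n in"34":
    im=np.load(f"pics/t{n}.npz")["p"];h,sa,v=cv2.split(cv2.cvtColor(im,cv2.COLOR_BGR2HSV))
    m=np.zeros(h.shape,bool);m[185:216,208:240]=1;m&=(h>5)&(h<22)&(sa>90)
    vv,uu=np.nonzero(m);q=np.array([ray("top",a,c,.078) for a,c in zip(uu,vv)]);print(len(q),q.mean(0),q.min(0),q.max(0))
E
```

```text
pos [0.4876 0.1038 0.0075] yawY 102.23 zaxis [ 0.001 -0.001 -1.   ] F [ 1.5 -0.4 -1. ] open 0.53 ff 15.0 t 9.1
units (after turn) [ 0.01  0.07 -0.02] in current axes [ 0.01  0.07 -0.02] turn/pi [-0.0005  0.0001 -0.001 ]
pos [0.4873 0.105  0.0075] yawY 102.34 zaxis [ 0. -0. -1.] F [ 1.3 -0.3 -0.8] open 0.521 ff 30.0 t 9.4333
units (after turn) [ 0.01  0.02 -0.02] in current axes [ 0.01  0.02 -0.02] turn/pi [-0.0001  0.0001 -0.0003]
pos [0.4872 0.1055 0.0075] yawY 102.39 zaxis [ 0.  0. -1.] F [ 1.3 -1.5 -1.6] open 0.525 ff 30.0 t 9.7667
units (after turn) [ 0.01  0.   -0.02] in current axes [ 0.01  0.   -0.02] turn/pi [ 0.      0.0001 -0.0001]
186 [0.49176194 0.35686472 0.078     ] [0.46380397 0.33368053 0.078     ] [0.51491926 0.38756256 0.078     ]
186 [0.4905475  0.35832778 0.078     ] [0.46380397 0.33373364 0.078     ] [0.51489789 0.38756256 0.078     ]
```

```bash
python3 -m pendant '[[0,-0.1,0,0,0,0],[0,-0.2,0,0,0,0],[0,-0.35,0,0,0,0],[0,-0.35,0,0,0,0],[0,-0.35,0,0,0,0]]' >/dev/null; python3 to.py 0.522 -0.055 0.008 102.4
python3 -m pendant '[[0,-0.35,0,0,0,0],[0,-0.35,0,0,0,0],[0,-0.35,0,0,0,0],[0,-0.35,0,0,0,0],[0,-0.35,0,0,0,0]]' >/dev/null; python3 to.py 0.522 -0.055 0.008 102.4
python3 -m pendant '[[0,-0.35,0,0,0,0],[0,-0.35,0,0,0,0],[0,-0.35,0,0,0,0],[0,-0.35,0,0,0,0],[0,-0.35,0,0,0,0]]' >/dev/null; python3 to.py 0.522 -0.055 0.008 102.4
python3 -m pendant '[[0,-0.35,0,0,0,0],[0,-0.35,0,0,0,0],[0,-0.35,0,0,0,0],[0,-0.35,0,0,0,0],[0,-0.3,0,0,0,0]]' >/dev/null; python3 -m pendant '[[0,-0.1,0,0,0,0],[0,0,0,0,0,0],[0,0,0,0,0,0],[0,0,0,0,0,0],[0,0,0,0,0,0]]' >/dev/null; python3 to.py 0.522 -0.055 0.008 102.4
cat > lid.py <<'E'
import sys
from h import *
for n in("top","side"):
    p,d=optics.snapshot(n);np.savez(f"pics/{n}{sys.argv[1]}.npz",p=p,d=d);cv2.imwrite(f"pics/{n}{sys.argv[1]}.png",p)
    W=cloud(n,d);h,sa,v=cv2.split(cv2.cvtColor(p,cv2.COLOR_BGR2HSV))
    m=(d>0)&(h>5)&(h<22)&(sa>80)&(W[...,2]>.06)&(abs(W[...,0]-.5)<.2)&(abs(W[...,1]-.2)<.12)&(W[...,2]<.1)
    vv,uu=np.nonzero(m)
    if len(uu)<20: print(n,len(uu));continue
    q=np.array([ray(n,a,c,.078) for a,c in zip(uu,vv)]);print(n,len(q),q.mean(0).round(4),q.min(0).round(3),q.max(0).round(3),"z",np.median(W[m][:,2]).round(4))
E
python3 lid.py 5
```

```text
pos [0.4942 0.0717 0.0075] yawY 102.43 zaxis [-0.     0.001 -1.   ] F [ 0.2  1.7 -1.7] open 0.524 ff 30.0 t 10.2333
units (after turn) [ 0.   -5.19 -0.02] in current axes [ 0.01 -5.19 -0.02] turn/pi [ 0.0002 -0.      0.0002]
pos [0.5039 0.0287 0.0075] yawY 102.37 zaxis [ 0.  0. -1.] F [ 0.4  1.9 -1.3] open 0.521 ff 30.0 t 10.65
units (after turn) [ 0.01 -3.43 -0.02] in current axes [ 0.01 -3.43 -0.02] turn/pi [ 0.0001  0.0001 -0.0002]
pos [ 0.5133 -0.0139  0.0075] yawY 102.39 zaxis [ 0.  0. -1.] F [-0.7  1.8 -1.8] open 0.525 ff 30.0 t 11.0667
units (after turn) [ 0.01 -1.68 -0.02] in current axes [ 0.01 -1.68 -0.02] turn/pi [ 0.      0.0001 -0.0001]
pos [ 0.5228 -0.0575  0.0075] yawY 102.37 zaxis [-0.    -0.001 -1.   ] F [-0.  -2.3 -1.8] open 0.527 ff 30.0 t 11.9
units (after turn) [ 0.01  0.1  -0.02] in current axes [ 0.01  0.1  -0.02] turn/pi [-0.0004 -0.0001 -0.0002]
top 329 [0.5233 0.1987 0.078 ] [0.496 0.17  0.078] [0.55  0.227 0.078] z 0.0773
side 0
```

```bash
python3 -m pendant '[[0,0,0,0,0,0],[0,0,0,0,0,0],[0,0,0,0,0,0],[0,0,0,0,0,0],[0,0,0,0,0,0]]' 0.28 12 >/dev/null; python3 -m pendant '[[0,0,0,0,0,0],[0,0,0,0,0,0],[0,0,0,0,0,0]]' >/dev/null; python3 to.py 0.535 -0.117 0.008 102.4; python3 lid.py 6
python3 -m pendant '[[0,-0.2,0,0,0,0],[0,-0.4,0,0,0,0],[0,-0.5,0,0,0,0],[0,-0.5,0,0,0,0],[0,-0.5,0,0,0,0]]' >/dev/null; python3 -m pendant '[[0,-0.3,0,0,0,0],[0,0,0,0,0,0],[0,0,0,0,0,0]]' >/dev/null;  python3 to.py 0.535 -0.117 0.008 102.4; python3 lid.py 7
```

```text
pos [ 0.5228 -0.0569  0.0075] yawY 102.39 zaxis [ 0.  0. -1.] F [-0.1  0.8 -1.4] open 0.642 ff 6.0 t 12.6667
units (after turn) [ 0.04 -2.45 -0.02] in current axes [ 0.04 -2.45 -0.02] turn/pi [ 0.0001  0.0001 -0.0001]
top 330 [0.523  0.1988 0.078 ] [0.496 0.17  0.078] [0.55  0.227 0.078] z 0.0775
side 0
pos [ 0.5356 -0.1161  0.0074] yawY 102.3 zaxis [ 0.  0. -1.] F [0.3 0.6 0.1] open 0.641 ff 6.4 t 13.4333
units (after turn) [ 0.03 -0.03 -0.02] in current axes [ 0.03 -0.03 -0.02] turn/pi [-0.      0.0001 -0.0005]
top 329 [0.5232 0.199  0.078 ] [0.496 0.17  0.078] [0.55  0.227 0.078] z 0.0773
side 0
```

```bash
python3 -m pendant '[[0,0,0,0,0,0],[0,0,0,0,0,0],[0,0,0,0,0,0],[0,0,0,0,0,0],[0,0,0,0,0,0]]' 1 >/dev/null; python3 to.py 0.535 -0.117 0.17 102.4
python3 -m pendant '[[0,0,-0.2,0,0,0],[0,0,-0.4,0,0,0],[0,0,-0.8,0,0,0],[0,0,-1,0,0,0],[0,0,-1,0,0,0]]' >/dev/null;python3 -m pendant '[[0,0,-1,0,0,0],[0,0,-1,0,0,0],[0,0,-1,0,0,0],[0,0,0,0,0,0],[0,0,0,0,0,0]]' >/dev/null; python3 to.py 0.523 0.199 0.16 12.4;  python3 -c "
from plant import r;print(r.get_state()['q'].round(2))"; python3 lid.py 8
```

```text
pos [ 0.5358 -0.1153  0.0076] yawY 102.41 zaxis [ 0.  0. -1.] F [-0.1  0.1 -0.5] open 0.993 ff 0.0 t 13.95
units (after turn) [ 0.04 -0.06 -6.5 ] in current axes [ 0.04 -0.06 -6.5 ] turn/pi [0.     0.0001 0.0001]
pos [ 0.5364 -0.1157  0.1694] yawY 102.37 zaxis [ 0.004 -0.    -1.   ] F [-0.1 -1.1 -0.3] open 1.0 ff 0.0 t 14.7833
units (after turn) [12.41  2.18  0.38] in current axes [-2.17 12.41  0.37] turn/pi [0.0006 0.0012 0.4998]
[ 0.55  0.78 -0.73  1.85  0.72  0.79  1.22]
top 331 [0.5232 0.1989 0.078 ] [0.496 0.17  0.078] [0.55  0.227 0.078] z 0.077
side 61 [0.5021 0.1959 0.078 ] [0.492 0.166 0.078] [0.509 0.225 0.078] z 0.0775
```

```bash
python3 -m pendant '[[0,0,0,0,0,-0.039],[0,0,0,0,0,-0.039],[0,0,0,0,0,-0.039],[0,0,0,0,0,-0.039],[0,0,0,0,0,-0.039]]' >/dev/null; python3 -m pendant '[[0,0,0,0,0,-0.039],[0,0,0,0,0,-0.039],[0,0,0,0,0,-0.039],[0,0,0,0,0,-0.039],[0,0,0,0,0,-0.039]]' >/dev/null; python3 -m pendant '[[0,0,0,0,0,-0.039],[0,0,0,0,0,0],[0,0,0,0,0,0]]' >/dev/null; python3 to.py 0.523 0.199 0.16 180;  python3 -c "
from plant import r;print(r.get_state()['q'].round(2))"
```

```text
pos [ 0.5349 -0.1155  0.1663] yawY 179.43 zaxis [-0.002  0.001 -1.   ] F [-0.3  0.4 -0.5] open 1.001 ff 0.0 t 15.9667
units (after turn) [-12.58   0.48   0.25] in current axes [-12.58   0.6    0.27] turn/pi [ 0.0006  0.0003 -0.0032]
[ 0.7   0.9  -1.06  1.85  0.94  1.    2.36]
```

```bash
python3 -m pendant '[[-0.5,0.1,0,0,0,-0.003],[-1,0.1,0,0,0,0],[-1,0.1,0,0,0,0],[-1,0.1,0,0,0,0],[-1,0.1,0,0,0,0]]' >/dev/null; python3 -m pendant '[[-1,0,0,0,0,0],[-1,0,0,0,0,0],[-1,0,0,0,0,0],[-1,0,0,0,0,0],[-1,0,0,0,0,0]]' >/dev/null; python3 -m pendant '[[-1,0,0,0,0,0],[-1,0,0,0,0,0],[-0.8,0,0,0,0,0],[0,0,0,0,0,0],[0,0,0,0,0,0]]' >/dev/null; python3 to.py 0.523 0.199 0.047 180;  python3 -c "
from plant import r;print(r.get_state()['q'].round(2))"
```

```text
pos [0.5215 0.1937 0.1676] yawY -179.73 zaxis [ 0.  0. -1.] F [ 0.6 -0.5  0. ] open 0.998 ff 0.0 t 17.2167
units (after turn) [-0.21 -0.06  4.83] in current axes [-0.21 -0.06  4.83] turn/pi [-0.      0.0001  0.0015]
[ 0.11  0.89 -1.02  1.82  0.92  0.99  1.84]
```

```bash
python3 -m pendant '[[-0.2,-0.06,0.5,0,0,0],[0,0,0.8,0,0,0],[0,0,0.8,0,0,0],[0,0,0.8,0,0,0],[0,0,0.8,0,0,0]]' >/dev/null; python3 -m pendant '[[0,0,0.6,0,0,0],[0,0,0.4,0,0,0],[0,0,0.13,0,0,0],[0,0,0,0,0,0],[0,0,0,0,0,0]]' >/dev/null; python3 to.py 0.523 0.199 0.047 180
python3 -m pendant '[[0,0,0,0,0,0],[0,0,0,0,0,0],[0,0,0,0,0,0],[0,0,0,0,0,0],[0,0,0,0,0,0]]' 0.2 25 >/dev/null; python3 to.py 0.523 0.199 0.047 180; python3 -m pendant '[[0,0,0,0,0,0],[0,0,0,0,0,0],[0,0,0,0,0,0]]'; python3 to.py 0.523 0.199 0.14 180
```

```text
pos [0.5242 0.1969 0.0471] yawY -179.89 zaxis [ 0.001  0.001 -1.   ] F [-0.   0.9  0.1] open 1.002 ff 0.0 t 18.05
units (after turn) [-0.08  0.05  0.01] in current axes [-0.08  0.05  0.01] turn/pi [-0.0002  0.0002  0.0006]
pos [0.5237 0.197  0.0472] yawY -179.85 zaxis [ 0.  0. -1.] F [-1.4 -0.3  3.3] open 0.673 ff 25.0 t 18.4667
units (after turn) [-0.08  0.03  0.01] in current axes [-0.08  0.03  0.01] turn/pi [-0.      0.0001  0.0009]
clock: 18.72
tool_pos: [0.5237, 0.197, 0.0472]
eef_rot: [0.708, -0.706, -0.0, -0.0]
contact_force: [-0.7, -1.0, 5.0]
opening: 0.673
finger_force: 25.0
pos [0.5237 0.197  0.0472] yawY -179.84 zaxis [ 0.  0. -1.] F [-0.7 -1.   5. ] open 0.673 ff 25.0 t 18.7167
units (after turn) [-0.08  0.03 -3.71] in current axes [-0.08  0.03 -3.71] turn/pi [-0.      0.0001  0.0009]
```

```bash
python3 -m pendant '[[0,0,-0.2,0,0,0],[0,0,-0.4,0,0,0],[0,0,-0.6,0,0,0],[0,0,-0.8,0,0,0],[0,0,-0.8,0,0,0]]' >/dev/null; python3 -m pendant '[[0,0,-0.6,0,0,0],[0,0,-0.4,0,0,0],[0,0,-0.2,0,0,0],[0,0,0,0,0,0],[0,0,0,0,0,0]]' >/dev/null; python3 to.py 0.562 -0.252 0.147 145
python3 - <<'E'
from h import *
for n in("top","side"):
    D=np.load(f"pics/{n}0.npz");W=cloud(n,D["d"]);x,y,z=W[...,0],W[...,1],W[...,2]
    ins=(abs(x-.562)<.05)&(abs(y+.252)<.05)
    m=ins&(z<.02)&(D["d"]>0)
    q=W[m];(c,s,a)=cv2.minAreaRect((q[:,:2]*1e3).astype(np.float32));print(n,c,s,a,np.median(q[:,2]))
    # rim of whole tin
    m=(np.hypot(x-.536,y+.31)<.14)&(z>.038)&(z<.05);q=W[m]
    print(cv2.minAreaRect((q[:,:2]*1e3).astype(np.float32)),len(q))
    b=(D["p"].min(2)>150)&ins; 
    if b.sum(): 
        vv,uu=np.nonzero(b);q=np.array([ray(n,i,j,.003) for i,j in zip(uu,vv)]);print("white floor",q.mean(0),cv2.minAreaRect((q[:,:2]*1e3).astype(np.float32)))
E
```

```text
pos [0.5239 0.1964 0.1464] yawY -179.87 zaxis [-0.    -0.001 -1.   ] F [ 0.5  0.9 -3. ] open 0.675 ff 25.0 t 19.55
units (after turn) [ 13.82 -11.54  -0.03] in current axes [17.94 -1.48 -0.02] turn/pi [-0.     -0.0002  0.1952]
top (561.6898803710938, -252.0557403564453) (99.03514099121094, 99.78673553466797) 0.13415773212909698 0.0025867776284269617
((537.3118896484375, -311.13592529296875), (180.14950561523438, 183.08851623535156), 21.186853408813477) 541
white floor [ 0.55491166 -0.24463994  0.003     ] ((553.8348388671875, -246.7545623779297), (45.222991943359375, 36.30941390991211), 0.45631322264671326)
side (561.857666015625, -251.99656677246094) (99.92245483398438, 99.40876770019531) 0.20981493592262268 0.003413003622202204
((534.8792724609375, -309.94268798828125), (180.65432739257812, 182.146484375), 21.361276626586914) 838
white floor [ 0.55950347 -0.25420756  0.003     ] ((553.4610595703125, -237.80068969726562), (116.87858581542969, 95.1645278930664), 19.8305606842041)
```

```bash
python3 -m pendant '[[0,0,0,0,0,0.039],[0,0,0,0,0,0.039],[0,0,0,0,0,0.039],[0,0,0,0,0,0.039],[0,0,0,0,0,0.039]]' >/dev/null; python3 -m pendant '[[0.3,-0.25,0,0,0,0],[0.6,-0.5,0,0,0,0],[0.9,-0.75,0,0,0,0],[0.9,-0.75,0,0,0,0],[0.9,-0.75,0,0,0,0]]' >/dev/null;  python3 -m pendant '[[0.9,-0.75,0,0,0,0],[0.9,-0.75,0,0,0,0],[0.9,-0.75,0,0,0,0],[0.9,-0.75,0,0,0,0],[0.9,-0.75,0,0,0,0]]' >/dev/null;   python3 to.py 0.562 -0.2545 0.147 145; python3 -c "
from plant import r;print(r.get_state()['q'].round(2))"
```

```text
pos [ 0.5453 -0.0684  0.1458] yawY 145.24 zaxis [-0.002 -0.001 -1.   ] F [ 0.5 -0.4 -2.2] open 0.678 ff 25.0 t 20.8
units (after turn) [ 5.72 -4.82 -0.05] in current axes [ 5.74 -4.79 -0.04] turn/pi [ 0.0003 -0.0004  0.0013]
[ 0.54  0.87 -0.89  1.86  0.89  0.87  1.73]
```

```bash
python3 -m pendant '[[0.8,-0.7,0,0,0,0],[0.8,-0.7,0,0,0,0],[0.8,-0.7,0,0,0,0],[0.8,-0.7,0,0,0,0],[0.8,-0.6,0,0,0,0]]' >/dev/null; python3 -m pendant '[[0.6,-0.4,0,0,0,0],[0.3,-0.25,0,0,0,0],[0,0,0,0,0,0],[0,0,0,0,0,0],[0,0,0,0,0,0]]' >/dev/null;   python3 to.py 0.562 -0.2545 0.05 145; python3 -c "
from plant import r;print(r.get_state()['q'].round(2))"
```

```text
pos [ 0.5591 -0.2221  0.1467] yawY 145.25 zaxis [ 0.     0.002 -1.   ] F [-0.6 -0.5 -2.3] open 0.673 ff 25.0 t 21.6333
units (after turn) [ 1.   -0.84  3.87] in current axes [ 1.01 -0.84  3.87] turn/pi [0.0003 0.0006 0.0014]
[ 0.78  0.93 -0.91  1.7   0.87  0.97  2.07]
```

```bash
python3 -m pendant '[[0.5,-0.44,0,0,0,0],[0.5,-0.4,0,0,0,0],[0,0,0.3,0,0,0],[0,0,0.5,0,0,0],[0,0,0.5,0,0,0]]' >/dev/null; python3 to.py 0.562 -0.2545 0.05 145; python3 -m pendant '[[0,0,0.5,0,0,0],[0,0,0.5,0,0,0],[0,0,0.3,0,0,0],[0,0,0,0,0,0],[0,0,0,0,0,0]]' >/dev/null;   python3 to.py 0.562 -0.2545 0.05 145
```

```text
pos [ 0.5622 -0.2545  0.1135] yawY 145.21 zaxis [ 0.001  0.002 -1.   ] F [ 0.  -0.4 -3. ] open 0.675 ff 25.0 t 22.05
units (after turn) [0.   0.   2.54] in current axes [0.01 0.   2.54] turn/pi [0.0001 0.0005 0.0011]
pos [ 0.5618 -0.2562  0.0811] yawY 145.08 zaxis [-0.001  0.001 -1.   ] F [ 0.5 -0.2 -2.4] open 0.674 ff 25.0 t 22.4667
units (after turn) [-0.06  0.03  1.24] in current axes [-0.06  0.03  1.24] turn/pi [0.0003 0.0001 0.0005]
```

```bash
python3 -m pendant '[[-0.05,0.03,0.3,0,0,0],[0,0,0.3,0,0,0],[0,0,0.25,0,0,0],[0,0,0.15,0,0,0],[0,0,0,0,0,0]]' >/dev/null; python3 to.py 0.562 -0.2545 0.05 145; python3 -m pendant '[[0,0,0.06,0,0,0],[0,0,0.06,0,0,0],[0,0,0.06,0,0,0],[0,0,0,0,0,0],[0,0,0,0,0,0]]' >/dev/null;   python3 to.py 0.562 -0.2545 0.05 145
```

```text
pos [ 0.5613 -0.2553  0.0556] yawY 145.04 zaxis [-0.002  0.    -1.   ] F [-1.   0.3 -2.7] open 0.671 ff 25.0 t 22.8833
units (after turn) [-0.04 -0.    0.22] in current axes [-0.04 -0.01  0.22] turn/pi [ 0.0005 -0.0002  0.0002]
pos [ 0.5621 -0.2552  0.0523] yawY 145.04 zaxis [ 0.  0. -1.] F [ 0.5 -0.2 -2.3] open 0.673 ff 25.0 t 23.3
units (after turn) [-0.02  0.02  0.09] in current axes [-0.02  0.02  0.09] turn/pi [-0.0001  0.0001  0.0002]
```

```bash
python3 -m pendant '[[0,0,0.04,0,0,0],[0,0,0.04,0,0,0],[0,0,0.03,0,0,0],[0,0,0,0,0,0],[0,0,0,0,0,0]]' >/dev/null; python3 to.py 0.562 -0.2545 0.05 145; python3 -m pendant '[[0,0,0,0,0,0],[0,0,0,0,0,0],[0,0,0,0,0,0]]' >/dev/null;   python3 to.py 0.562 -0.2545 0.05 145
```

```text
pos [ 0.5623 -0.2553  0.0502] yawY 145.04 zaxis [ 0.001 -0.    -1.   ] F [-1.1 -0.4  5.3] open 0.67 ff 25.0 t 23.7167
units (after turn) [-0.02  0.03  0.01] in current axes [-0.02  0.03  0.01] turn/pi [-0.0002  0.      0.0002]
pos [ 0.5623 -0.2553  0.0502] yawY 145.04 zaxis [ 0.001 -0.    -1.   ] F [-2.1 -0.2  6.1] open 0.673 ff 25.0 t 23.9667
units (after turn) [-0.02  0.03  0.01] in current axes [-0.02  0.03  0.01] turn/pi [-0.0002  0.0001  0.0002]
```

Contact with the floor (force +6 N). Release and rise.

```bash
python3 -m pendant '[[0,0,0,0,0,0],[0,0,0,0,0,0],[0,0,0,0,0,0],[0,0,0,0,0,0],[0,0,0,0,0,0]]' 0.9 >/dev/null; python3 -m pendant '[[0,0,-0.2,0,0,0],[0,0,-0.4,0,0,0],[0,0,-0.8,0,0,0],[0,0,-1,0,0,0],[0,0,-1,0,0,0]]' >/dev/null; python3 -m pendant '[[0,0,-1,0,0,0],[0,0,-1,0,0,0],[1,0,-1,0,0,0],[1,0,-1,0,0,0],[1,0,0,0,0,0]]' >/dev/null;python3 -m pendant '[[1,0,0,0,0,0],[1,0,0,0,0,0],[1,0,0,0,0,0],[0,0,0,0,0,0],[0,0,0,0,0,0]]' >/dev/null; python3 to.py 0.562 -0.2545 0.05 145; python3 - <<'E'
from h import *
p,d=optics.snapshot("side");np.savez("pics/end.npz",p=p,d=d);W=cloud("side",d)
cv2.imwrite("pics/end.png",cv2.resize(p[120:,180:480],None,fx=2,fy=2))
h,s,v=cv2.split(cv2.cvtColor(p,cv2.COLOR_BGR2HSV));m=(h>5)&(h<22)&(s>80)&(W[...,2]>.06)&(W[...,2]<.1)&(np.hypot(W[...,0]-.56,W[...,1]+.25)<.05)
print(m.sum(),W[m].mean(0),W[m].min(0),W[m].max(0))
E
```

```text
pos [ 0.4752 -0.3794  0.235 ] yawY 144.87 zaxis [ 0. -0. -1.] F [0.2 0.4 0.1] open 0.946 ff 0.0 t 25.6333
units (after turn) [-6.08  0.02  7.4 ] in current axes [-6.09  0.04  7.4 ] turn/pi [-0.0001 -0.     -0.0007]
353 [ 0.56402245 -0.25036806  0.08117668] [ 0.53432017 -0.27583732  0.07014859] [ 0.59140312 -0.22519412  0.08769309]
```

View pics/end.png

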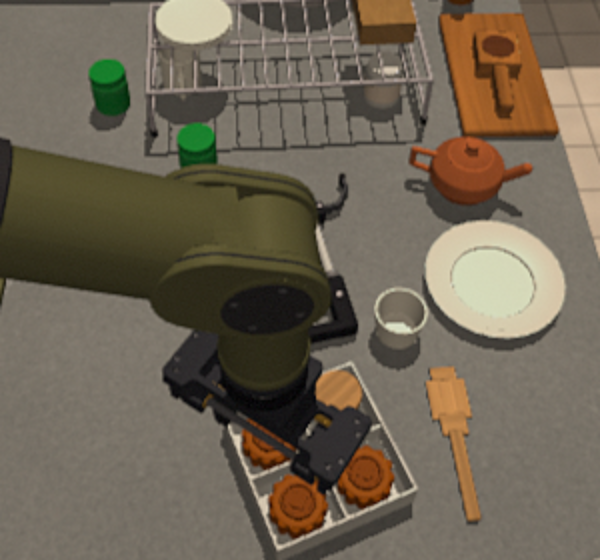

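The final picture shows the jar's lid in the tin's empty quarter at about (340,388), top at z 0.081, upright and centred. The reacher lies on the counter with its jaws clear of the shelf.

```bash
python3 -c "
from plant import r;print(r.finish_job())"
```

```text
the job is handed in; nothing more can be done
None
```

I drew the jar out with the reacher, left the reacher flat in front of the shelf, set the jar upright in the tin's empty quarter, and handed the job in at about 26 s; no verdict came back.

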